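# Nest channel offcuts in a stock tray and close the sliding stop

### The arm

A 7-joint arm with a two-finger parallel gripper is mounted at the origin on a cart in front of the work surface, level with it; the furniture and walls round the work are solid. World frame = base frame: x ahead of the robot, y to its left, z up, the work surface at z = 0. Lengths are in m, angles in degrees, forces in N, time in s.
With the tool pointing down it reaches from about 0.425 to 0.875 m from the base axis. Payload 4.7 kg.
Tool frame: the origin (TCP) lies on the mounting face of the last link; the fingertips stand 182 mm ahead of it and the grasp point (between the pads) lies 164 mm ahead of it; z points along the fingers, x is the direction in which the jaws open and shut, and the axes are right-handed (so a half turn about z gives the same grasp; the last joint's range is limited). The gripper opens to 87 mm and grips with 3 to 60 N. Pads are 19 mm wide; open, the fingers measure 117 mm over their backs; the gripper's body (75 mm by 190 mm) begins 51 mm behind the grasp point.
Start: joints at [-70.353, 18.392, -4.016, 83.108, 1.295, 78.541, -3.26], TCP at [0.21, 0.615, 0.405] pointing down, gripper open.
Joint ranges: [-163.93, 163.93], [-17.29, 119.83], [-79.2, 71.16], [3.27, 140.29], [-89.18, 269.18], [5.43, 117.66], [-154.24, 154.24]. Speed limits (degrees/s): [147.25, 147.25, 180, 180, 180, 180, 180].

### API

Orientations are given as [roll, pitch, yaw] about the fixed x, y, z axes, in that order (R = Rz(yaw) Ry(pitch) Rx(roll)).
In Python, from cell import status, cams, env, outline_of, landmark_of gives the robot as it stands. The module is installed in compiled form; this text tells all that it offers.
- The arm moves only by the tool jog_arm, never from a script. Its argument "rows" is a list of rows, each a list of 7 numbers: the closure, from 0 (fully open) to 1 (shut), then the shift along the tool's x, y, z in m, then the turn, a rotation vector about the tool's x, y, z in degrees. A call has 1 to 12 rows; each row shifts and turns the commanded pose from where the row before left it, along the tool's axes as they then stand; what a row does not reach is not made up. A row lasts 1/12 s, in which the tool goes at most 41.7 mm and 7.16 degrees, less where a joint would pass 70% of its speed; a pose out of reach is approached as far as the arm can. A call with a gripper value outside its range is refused whole. The fingers move at their own pace and stop on an object; "grip_force" is the grip in N (left out, the last holds). Time passes only in rows, so rows that do not move let the fingers close. It gives the time, the measured TCP pose, the force and the opening at its end, in the units of the state.
- status.get_obs(): the state, without advancing time (a new reading comes with each control period).
- cams.read_camera(name): name is "side" or "top"; returns (picture, depth): 420x560x3 uint8, red, green, blue; 420x560 float32, m along the optical axis (not along the pixel's ray), 0 where there is no reading.
- cams.camera_params(name): a dict with "vfov" (degrees; the focal length in pixels is half the picture's height over the tangent of half this angle, whatever the lens; pixels are square), "cx", "cy" (the principal point, pixels), "eye" and "attitude" of the camera in the world. Camera axes: x right, y up, looking along -z (the intrinsics and any distortion apply to the point x, -y, -z); pixel columns grow to the right and rows downward; lengths in m; the calibration is good to about 2 mm. A picture is of the moment at which its call begins. camera_params takes no time and is no camera call.
- env.sign_off(): hands the job in, once; it reports no verdict.
Trained networks look in the newest picture that a camera, given by its name, has taken for a name from the list of things; names that differ only in an ending like _2 or _b are one class to them, and where a whole thing is asked for, a point or a joint stands for the part that bears it (a point fixed in the world has none). Each returns a list of dicts, best first, with "conf" (0 to 1); they miss things now and then, are a little off and sometimes report something else, mostly with a low value. They report only what shows in the picture. A call takes as long as a camera call.
- outline_of(camera, name): "pixels" (420x560 bool, what is visible of it) and "box" ([left, top, right, bottom] in pixels, round what is visible of it).
- landmark_of(camera, name): "position" ([row, column] in pixels: a listed point, or the origin of a listed thing).
The state is a dict: "time_s": time; "qpos": joint angles; "joint_velocities": joint speeds; "effort": joint torques, N m; "tool_pos": TCP position; "tool_rot": TCP orientation; "force": force on the tool from outside, world axes, zero at the start; "wrist_torque": the same for the moment, N m; "grip_width": finger opening in m.
Only numpy, scipy, OpenCV 4.12 (cv2) and the standard library are available. Lean on these libraries where they do the work, as an engineer would, in place of code of your own. Each camera call takes 0.05 s, during which the arm holds its last target. There are 200 camera calls.

### The job

Pack the three short lengths of aluminium channel nested in the stock tray: lay the two that lie open side up side by side on the tray floor, each lying across the tray from rail to rail, and set the one that lies open side down over them, so that it straddles their two neighbouring legs with one of its legs down in each trough. Slide the stop along its rails until the pack is closed up snugly against the fence with no gaps, and leave the screwdriver and the dust blower where they are.

Things in the scene. Friction and masses are not known exactly. Their poses are not given: they have to be found in the camera images.
- channel_1_mid (a point): Centre (half-way up, 18 mm above its underside) of a loose length of plain aluminium U-channel, open side up: 120 mm long (own x), 56 mm wide (own y), 36 mm high (own z), walls 4 mm, so the trough is 48 mm wide and 32 mm deep; three small holes in the web; about 0.16 kg (0.13 to 0.21). Same turned by half a turn. It can be held across its width by the outsides of its two legs.
- channel_2_mid (a point): The same for a second, identical channel, also open side up.
- channel_3_mid (a point): The same for a third channel of the same size that lies open side DOWN (web on top, own z still points up, centre 18 mm above the tips of its legs). Nested over the two others, its leg tips stand on their webs and its web on their neighbouring legs, so that it sits only 4 mm higher than they do.
- tray: Low stock tray, fixed to the bench, 160 mm (own x) by 312 mm (own y); origin at the centre of its underside, z up. Its floor is 10 mm above the origin. Two rails run along own y at x = -75 and +75 mm, each 10 mm wide and 10 mm high above the floor, 140 mm apart inside. Channels lie on the floor between the rails with their length along own x. At the +y end stands a fixed fence, also 10 mm high above the floor, its inner face at y = +144 mm.
- tray_fence (a point): Middle of the foot of the fence's inner face, on the tray floor (tray frame: x 0, y +144 mm, z 10 mm). Axes as the tray's.
- stop_grip (a point): Centre of the black bar grip on the sliding stop: 54 mm long (tray x), 16 mm thick (tray y), 30 mm high (its top 12.5 mm above this point). The stop's pushing face is 46 mm ahead of this point in the tray's +y direction, runs right across between the rails and reaches 15 mm above the tray floor; the stop's body round the grip's foot is 16 mm above the floor.
- stop (a joint): Travel of the sliding stop in m along the tray's +y, toward the fence; 0 = farthest from the fence. The free space between its pushing face and the fence is 0.215 m minus this value (so two channels side by side, 112 mm, are closed up at 0.103). It slides with about 2.5 N of friction and stays where it is left; range 0 to 0.15.
- screwdriver_1: Bystander: a screwdriver, 164 mm long and 21 mm thick, lying on the bench behind the tray. Leave alone.
- dust_blower: Bystander: a rubber dust blower, 54 mm across and 116 mm high, standing behind the channels at the right. Leave alone.

How it is judged (in metres and radians):
At the end, for the whole second after the job is handed in: Both open-side-up channels flat on the tray floor between rails, fence and stop; the open-side-down one nested over them, a leg in each trough, level, 4 mm above them (+4/-3 mm), within 0.2 rad of parallel; pack closed to within 4 mm of its least width (stop at 0.099 m or more); all at rest (value of joint stop above 0.099 m and y of channel_1_mid in the frame of tray between 0.05 and 0.125 m and x of channel_1_mid in the frame of tray between -0.014 and 0.014 m and z of channel_1_mid in the frame of tray between 0.025 and 0.031 m and angle between each of channel_1_mid, channel_2_mid, channel_3_mid's own z axis and vertical below 0.06 rad and linear speed of each of channel_1, channel_2, channel_3 below 0.01 m/s and y of channel_2_mid in the frame of tray between 0.05 and 0.125 m and x of channel_2_mid in the frame of tray between -0.014 and 0.014 m and z of channel_2_mid in the frame of tray between 0.025 and 0.031 m and y of channel_3_mid in the frame of tray between 0.064 and 0.112 m and x of channel_3_mid in the frame of tray between -0.014 and 0.014 m and z of channel_3_mid in the frame of tray between 0.029 and 0.036 m and angle between the x axis of channel_3_mid and the x axis of tray, either way round below 0.2 rad); the robot touches nothing.
It fails at once if the screwdriver is disturbed (moved more than 30 mm) (distance of screwdriver_1 from where it was at the start of the episode above 0.03 m).
It fails at once if the dust blower is disturbed (moved more than 30 mm) (distance of dust_blower from where it was at the start of the episode above 0.03 m).
It also fails if it takes over 72 s, if anything falls off the work surface, if the arm or the gripper's body presses on something with over 40 N, if the wrist force passes 120 N, or if a joint passes its speed limit or range.

## Working session

There is one attempt and no reset: what is moved stays moved. The work goes in short steps, Python scripts to look and compute and a tool call to move; the robot and the scene stay as the last step left them, time stands still between calls to the robot, and variables do not carry over. Pictures are saved under pics/ and viewed, about 8 in all and at most 12, crops included, and the job is handed in when it is done.

Besides the shell and the picture viewer there is one more tool, called after "Emit:" by a JSON object that holds its "op" and its "data", one argument or row to a line. jog_arm: Moves the arm, as the interface text tells. Its arguments: {"type":"object","properties":{"rows":{"type":"array"},"grip_force":{"type":"number"}},"required":["rows"]}

```bash
mkdir -p pics; cat > h.py <<'E'
import numpy as np, cv2
from cell import status, cams, env, outline_of, landmark_of
from scipy.spatial.transform import Rotation as R
def K(n):
    p=cams.camera_params(n); return p, 210/np.tan(np.radians(p['vfov'])/2)
def world(n,rc,d):
    p,f=K(n); rc=np.atleast_2d(rc); d=np.asarray(d)
    c=np.c_[(rc[:,1]-p['cx'])/f*d, -(rc[:,0]-p['cy'])/f*d, -d*np.ones(len(rc))]
    A=np.array(p['attitude']); M=A if A.shape==(3,3) else R.from_euler('xyz',A,degrees=True).as_matrix()
    return c@M.T+np.array(p['eye'])
def cloud(n,dep):
    r,c=np.mgrid[:420,:560]; return world(n,np.c_[r.ravel(),c.ravel()],dep.ravel()).reshape(420,560,3)
E
python3 - <<'E'
from h import *
for n in ('top','side'):
    print(n,cams.camera_params(n))
    im,d=cams.read_camera(n); cv2.imwrite(f'pics/{n}0.png',im[...,::-1]); 
    P=cloud(n,d)
    for t in ['channel_1_mid','tray','tray_fence','stop_grip','screwdriver_1','dust_blower']:
        for l in landmark_of(n,t):
            r,c=np.round(l['position']).astype(int); print(n,t,round(l['conf'],2),np.round(l['position'],1),P[r,c].round(3) if 0<=r<420 and 0<=c<560 else '')
print(status.get_obs())
E
```

```text
top {'vfov': 55.77420146976188, 'cx': 280.95718732590086, 'cy': 207.87465930336376, 'eye': array([ 0.39788934, -0.06435482,  1.08651153]), 'attitude': array([  9.76499419,  -0.18783177, -90.29711666])}
top channel_1_mid 0.89 [199.8 332.1] [ 0.606 -0.211  0.002]
top channel_1_mid 0.63 [176.6 408.2] [ 0.659 -0.411  0.05 ]
top tray 0.86 [212.5 203.8] [0.573 0.143 0.006]
top tray_fence 0.62 [207.8 153. ] [0.584 0.283 0.01 ]
top stop_grip 0.83 [212.2 236.4] [0.565 0.05  0.056]
top screwdriver_1 0.49 [151.4 228.4] [0.746 0.079 0.012]
top dust_blower 0.65 [177.4 410.2] [ 0.659 -0.416  0.052]
side {'vfov': 52.51888825887475, 'cx': 289.1942781472118, 'cy': 207.37355704218604, 'eye': array([0.24530662, 0.62778963, 0.76563929]), 'attitude': array([  48.07782843,   -0.36773915, -152.55546747])}
side channel_1_mid 0.76 [189.  313.7] [ 0.605 -0.227  0.005]
side tray 0.78 [290.1 258.4] [0.565 0.15  0.01 ]
side tray_fence 0.78 [333.1 211.7] [0.586 0.29  0.024]
side stop_grip 0.58 [249.8 284.4] [0.553 0.051 0.049]
side screwdriver_1 0.85 [244.8 211.4] [0.739 0.081 0.001]
{'time_s': 0.7, 'qpos': array([-70.35402729,  18.38978269,  -4.01768803,  83.1077928 ,
         1.29402733,  78.54120603,  -3.25940603]), 'joint_velocities': array([ 0.09308874,  0.1117803 ,  0.06390617, -0.01915758, -0.03997364,
       -0.07624462, -0.07284486]), 'effort': array([-6.25544544e-04, -4.90949178e+01, -4.03228831e-01, -3.12703657e+01,
       -6.36833534e-02,  3.34003055e-02,  1.52327550e-05]), 'tool_pos': array([0.20988259, 0.61517909, 0.4048089 ]), 'tool_rot': array([ 1.79998662e+02, -6.30474862e-03,  7.11647365e+01]), 'force': array([-0.19087221,  0.65310924, -0.05369525]), 'wrist_torque': array([ 0.03801548, -0.01543059,  0.00352383]), 'grip_width': 0.08702488076329251}
```

View pics/top0.png

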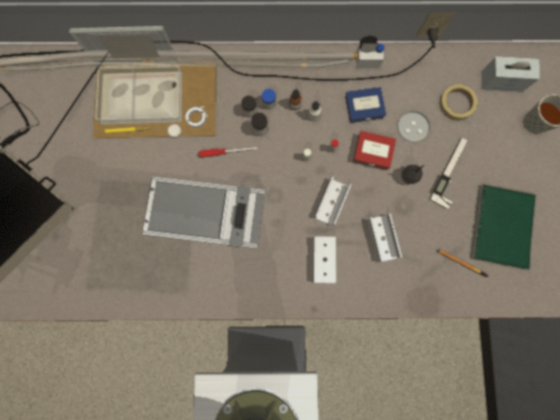

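View pics/side0.png

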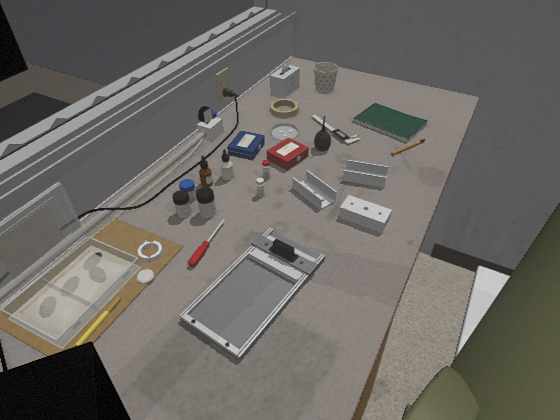

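```bash
python3 - <<'E'
from h import *
for n in ('top','side'):
    im,d=cams.read_camera(n); P=cloud(n,d)
    for t in ['channel_1_mid','channel_3_mid','tray','stop_grip']:
        for o in outline_of(n,t):
            m=o['pixels']&(d>0)
            if m.sum()<20: continue
            q=P[m]; q=q[(q[:,2]>-.01)&(q[:,2]<.08)]
            r=cv2.minAreaRect((q[:,:2]*1000).astype(np.float32))
            print(n,t,round(o['conf'],2),np.round(o['box']),len(q),'rect',np.round(r[0],1),np.round(r[1],1),round(r[2],1),'z',np.percentile(q[:,2],[2,50,98]).round(3))
    # generic height clusters in channel region
    m=((P[...,2]>.022)&(P[...,2]<.045)&(P[...,0]>.35)&(P[...,0]<.75)&(P[...,1]>-.42)&(P[...,1]<.3)).astype(np.uint8)
    k,L,s,c=cv2.connectedComponentsWithStats(m)
    for i in range(1,k):
        if s[i,4]>15:
            q=P[L==i]; r=cv2.minAreaRect((q[:,:2]*1000).astype(np.float32)); print(' cl',c[i].round(),s[i,4],np.round(r[0],1),np.round(r[1],1),round(r[2],1),np.percentile(q[:,2],[5,50,95]).round(3))
E
```

```text
top channel_1_mid 0.96 [316. 175. 349. 226.] 940 rect [ 602.3 -210.6] [ 62.  128.4] 67.2 z [-0.001  0.005  0.038]
top channel_1_mid 0.32 [312. 237. 335. 278.] 986 rect [ 442.7 -180.8] [ 54.7 120.1] 88.5 z [0.013 0.036 0.04 ]
top channel_3_mid 0.62 [312. 237. 334. 281.] 929 rect [ 443.9 -180.9] [ 54.7 117.5] 88.4 z [0.003 0.036 0.04 ]
top tray 0.68 [142. 175. 266. 248.] 6649 rect [577.4 146.6] [320.4 172. ] 82.7 z [0.006 0.012 0.04 ]
top stop_grip 0.85 [218. 186. 256. 249.] 1587 rect [561.8  49.4] [ 79.8 165.9] 82.9 z [0.016 0.024 0.057]
 cl [333. 148.] 16 [ 747.3 -213.2] [ 5.  17.7] 0.7 [0.025 0.034 0.041]
 cl [374. 155.] 661 [ 729.3 -324.3] [102.6  58.5] 79.0 [0.029 0.034 0.037]
 cl [306. 156.] 20 [ 722.8 -137.6] [17.3  6.1] 75.7 [0.026 0.035 0.043]
 cl [405. 175.] 73 [ 670.9 -408.7] [47.8 16.3] 7.0 [0.024 0.037 0.043]
 cl [324. 196.] 70 [ 612.  -184.8] [  4.  118.6] 66.4 [0.03  0.036 0.039]
 cl [240. 216.] 652 [560.7  42.3] [ 45.8 166. ] 81.9 [0.023 0.026 0.03 ]
 cl [341. 204.] 82 [ 590.3 -232.1] [  4.4 117.9] 66.6 [0.025 0.036 0.04 ]
 cl [224. 213.] 113 [566.7  86.2] [  6.4 135.8]
[... 1432 characters left out ...]
 187.] 50 [ 723.  -134.6] [20.4 10.9] 43.6 [0.024 0.035 0.044]
 cl [365. 211.] 891 [ 440.1 -182.1] [ 61.6 120.6] 88.3 [0.025 0.037 0.04 ]
 cl [283. 258.] 1014 [560.4  54.5] [ 74.5 166.2] 81.3 [0.023 0.027 0.037]
 cl [199. 250.] 21 [740.3 124.3] [ 6.7 29.5] 6.1 [0.022 0.023 0.025]
 cl [238. 260.] 17 [642.3 108. ] [23.6  8.4] 71.5 [0.022 0.023 0.024]
 cl [211. 286.] 31 [653.3 199.4] [37.1  7.8] 82.1 [0.022 0.023 0.024]
 cl [297. 285.] 16 [491.7 107. ] [23.1  7.9] 78.9 [0.022 0.023 0.024]
 cl [279. 306.] 34 [499.2 172.6] [42.2  8. ] 79.2 [0.022 0.023 0.024]
 cl [188. 317.] 18 [649.3 284.2] [11.3 11. ] 77.8 [0.022 0.023 0.024]
 cl [228. 344.] 18 [545.1 296.9] [ 6.4 15.5] 64.0 [0.022 0.023 0.027]
```

```bash
cat >> h.py <<'E'
def go(x,y,z,yaw):
    """print the turn and the tool-frame shift (after turning) to a TCP target, tool down"""
    o=status.get_obs(); a=o['tool_rot'][2]; t=(yaw-a+90)%180-90
    T=R.from_euler('xyz',[180,0,a+t],degrees=True)
    s=T.inv().apply(np.array([x,y,z])-o['tool_pos'])
    print('t',round(o['time_s'],2),'turn z',round(-t,2),'shift',s.round(4),'rot',np.round(o['tool_rot'],2))
E
python3 - <<'E'
from h import *
Q=[]
for n in ('top','side'):
    im,d=cams.read_camera(n); P=cloud(n,d).reshape(-1,3); P=P[d.ravel()>0]
    m=(P[:,2]>.016)&(P[:,2]<.024)&(P[:,0]>.45)&(P[:,0]<.70)&(P[:,1]>.0)&(P[:,1]<.33)
    q=P[m]
    best=None
    for yaw in np.arange(-9,-5,.2):
        c,s=np.cos(np.radians(yaw)),np.sin(np.radians(yaw)); u=q[:,:2]@np.array([[c,-s],[s,c]])
        v=u[:,0][(u[:,1]>.08-.07)&(u[:,1]<.3)]
        h=np.histogram(v,np.arange(.3,.8,.002))[0]; sc=(h.astype(float)**2).sum()
        if best is None or sc>best[0]: best=(sc,yaw,u)
    sc,yaw,u=best
    w=u[(u[:,1]>.02)&(u[:,1]<.19)]   # rails
    h,e=np.histogram(w[:,0],np.arange(.4,.72,.004)); print(n,yaw,'x',[(round(a,3),int(b)) for a,b in zip(e,h) if b>8])
    h,e=np.histogram(u[:,1],np.arange(-.1,.4,.004)); print('y',[(round(a,3),int(b)) for a,b in zip(e,h) if b>0][-12:])
    th=np.radians(yaw); 
    g=P[(P[:,2]>.05)&(P[:,2]<.065)&(abs(P[:,0]-.56)<.06)&(abs(P[:,1]-.05)<.05)]; print('grip',cv2.minAreaRect((g[:,:2]*1000).astype(np.float32)),len(g),g[:,2].mean())
go(.601,-.2085,.28,66.5)
E
```

```text
top -6.20000000000001 x [(np.float64(0.472), 47), (np.float64(0.476), 53), (np.float64(0.48), 52), (np.float64(0.484), 20), (np.float64(0.488), 28), (np.float64(0.492), 24), (np.float64(0.496), 27), (np.float64(0.5), 24), (np.float64(0.504), 22), (np.float64(0.508), 17), (np.float64(0.512), 30), (np.float64(0.516), 25), (np.float64(0.52), 26), (np.float64(0.524), 21), (np.float64(0.528), 21), (np.float64(0.532), 28), (np.float64(0.536), 22), (np.float64(0.54), 26), (np.float64(0.544), 20), (np.float64(0.548), 20), (np.float64(0.552), 20), (np.float64(0.556), 23), (np.float64(0.56), 24), (np.float64(0.564), 21), (np.float64(0.568), 21), (np.float64(0.572), 25), (np.float64(0.576), 25), (np.float64(0.58), 17), (np.float64(0.584), 23), (np.float64(0.588), 21), (np.float64(0.592), 22), (np.float64(0.596), 22), (np.float64(0.6), 22), (np.float64(0.604), 27), (np.float64(0.608), 21), (np.float64(0.612), 26), (np.float64(0.616), 22), (np.float64(0.62), 13), (np.float64(0.624), 48), (np.float64(0.628), 44), (np.float64(0.632), 19)]
y [(np.float64(0.316), 12), (np.float64(0.32), 11), (np.floa
[... 1244 characters left out ...]
64(0.6), 21), (np.float64(0.604), 18), (np.float64(0.608), 24), (np.float64(0.612), 17), (np.float64(0.616), 27), (np.float64(0.62), 55), (np.float64(0.624), 46), (np.float64(0.628), 18)]
y [(np.float64(0.32), 19), (np.float64(0.324), 21), (np.float64(0.328), 20), (np.float64(0.332), 20), (np.float64(0.336), 20), (np.float64(0.34), 21), (np.float64(0.344), 21), (np.float64(0.348), 21), (np.float64(0.352), 121), (np.float64(0.356), 140), (np.float64(0.36), 162), (np.float64(0.364), 63)]
grip ((558.5322875976562, 44.986114501953125), (15.777933120727539, 53.778682708740234), 83.88353729248047) 150 0.055562381624095165
t 1.3 turn z 4.66 shift [-0.5994  0.6871  0.1248] rot [180.    -0.    71.16]
```

Emit:
{"op": "jog_arm", "data": {
  "rows": [
    [0,-0.01,0.012,0.004,0,0,4.66],
    [0,-0.025,0.029,0.004,0,0,0],
    [0,-0.025,0.029,0.004,0,0,0],
    [0,-0.025,0.029,0.004,0,0,0],
    [0,-0.025,0.029,0.004,0,0,0],
    [0,-0.025,0.029,0.004,0,0,0],
    [0,-0.025,0.029,0.004,0,0,0],
    [0,-0.025,0.029,0.004,0,0,0],
    [0,-0.025,0.029,0.004,0,0,0],
    [0,-0.025,0.029,0.004,0,0,0],
    [0,-0.025,0.029,0.004,0,0,0],
    [0,-0.025,0.029,0.004,0,0,0]
  ]
}}

```text
time_s: 2.3
tool_pos: [0.4014, 0.2206, 0.357]
tool_rot: [180.0, -0.1, 66.5]
force: [1.0, 0.1, -0.1]
grip_width: 0.0871
```

Emit:
{"op": "jog_arm", "data": {
  "rows": [
    [0,-0.025,0.029,0.006,0,0,0],
    [0,-0.025,0.029,0.006,0,0,0],
    [0,-0.025,0.029,0.006,0,0,0],
    [0,-0.025,0.029,0.006,0,0,0],
    [0,-0.025,0.029,0.006,0,0,0],
    [0,-0.025,0.029,0.006,0,0,0],
    [0,-0.025,0.029,0.006,0,0,0],
    [0,-0.025,0.029,0.006,0,0,0],
    [0,-0.025,0.029,0.006,0,0,0],
    [0,-0.025,0.029,0.006,0,0,0],
    [0,-0.025,0.029,0.006,0,0,0],
    [0,-0.025,0.029,0.006,0,0,0]
  ]
}}

```text
time_s: 3.3
tool_pos: [0.6012, -0.1929, 0.2845]
tool_rot: [180.0, -0.0, 66.5]
force: [0.7, 0.2, 0.3]
grip_width: 0.087
```

```bash
python3 -c "
from h import *
go(.601,-.2085,.26,66.5)"
```

```text
t 3.3 turn z 0.05 shift [-0.0144  0.006   0.0245] rot [ 1.7998e+02 -2.0000e-02  6.6550e+01]
```

Emit:
{"op": "jog_arm", "data": {
  "rows": [
    [0,-0.014,0.006,0.01,0,0,0],
    [0,0,0,0.02,0,0,0],
    [0,0,0,0.02,0,0,0],
    [0,0,0,0.02,0,0,0],
    [0,0,0,0.013,0,0,0],
    [0,0,0,0.008,0,0,0],
    [0,0,0,0,0,0,0],
    [0.6,0,0,0,0,0,0],
    [0.6,0,0,0,0,0,0],
    [0.6,0,0,0,0,0,0],
    [0.6,0,0,0,0,0,0],
    [0.6,0,0,0,0,0,0]
  ],
  "grip_force": 20
}}

```text
time_s: 4.3
tool_pos: [0.6007, -0.2067, 0.1946]
tool_rot: [179.9, -0.0, 66.5]
force: [-0.2, -1.8, 1.1]
grip_width: 0.0617
```

Emit:
{"op": "jog_arm", "data": {
  "rows": [
    [0.6,0,0,0,0,0,0],
    [0.6,0,0,0,0,0,0],
    [0.6,0,0,0,0,0,0],
    [0.6,0,0,-0.01,0,0,0],
    [0.6,0,0,-0.02,0,0,0],
    [0.6,0,0,-0.03,0,0,0],
    [0.6,0,0,-0.03,0,0,0]
  ]
}}

```text
time_s: 4.88
tool_pos: [0.5998, -0.2058, 0.2837]
tool_rot: [-179.8, 0.0, 66.5]
force: [-0.2, 0.5, -0.1]
grip_width: 0.0556
```

```bash
python3 -c "
from h import *
go(.5816,.2344,.284,83.4)
o=status.get_obs();print(o['tool_pos'],o['grip_width'],o['force'])"
```

```text
t 4.88 turn z -16.89 shift [ 4.352e-01 -6.870e-02 -3.000e-04] rot [-179.81    0.     66.51]
[ 0.59979738 -0.20584154  0.28372908] 0.05563417393417561 [-0.24208782  0.54270902 -0.08528251]
```

Emit:
{"op": "jog_arm", "data": {
  "rows": [
    [0.6,0,0,0,0,0,-5.63],
    [0.6,0,0,0,0,0,-5.63],
    [0.6,0,0,0,0,0,-5.63],
    [0.6,0.02,-0.003,0,0,0,0],
    [0.6,0.036,-0.006,0,0,0,0],
    [0.6,0.036,-0.006,0,0,0,0],
    [0.6,0.036,-0.006,0,0,0,0],
    [0.6,0.036,-0.006,0,0,0,0],
    [0.6,0.036,-0.006,0,0,0,0],
    [0.6,0.036,-0.006,0,0,0,0],
    [0.6,0.036,-0.006,0,0,0,0],
    [0.6,0.036,-0.006,0,0,0,0]
  ]
}}

```text
time_s: 5.88
tool_pos: [0.5844, 0.1072, 0.2839]
tool_rot: [-180.0, -0.0, 83.4]
force: [0.7, 1.0, -2.1]
grip_width: 0.0556
```

Emit:
{"op": "jog_arm", "data": {
  "rows": [
    [0.6,0.036,-0.006,0,0,0,0],
    [0.6,0.036,-0.006,0,0,0,0],
    [0.6,0.036,-0.006,0,0,0,0],
    [0.6,0.02,-0.003,0,0,0,0],
    [0.6,0,0,0,0,0,0],
    [0.6,0,0,0,0,0,0]
  ]
}}

```text
time_s: 6.38
tool_pos: [0.5781, 0.237, 0.2834]
tool_rot: [-179.9, 0.0, 83.6]
force: [-0.2, -0.9, -2.3]
grip_width: 0.0559
```

```bash
python3 - <<'E'
from h import *
im,d=cams.read_camera('side'); cv2.imwrite('pics/s1.png',cv2.resize(im[150:400,150:430,::-1],None,fx=2.5,fy=2.3))
go(.5816-.002,.2344,.204,83.4)
E
```

```text
t 6.43 turn z 0.05 shift [-0.0003  0.001   0.0795] rot [-1.7996e+02  6.0000e-02  8.3450e+01]
```

View pics/s1.png

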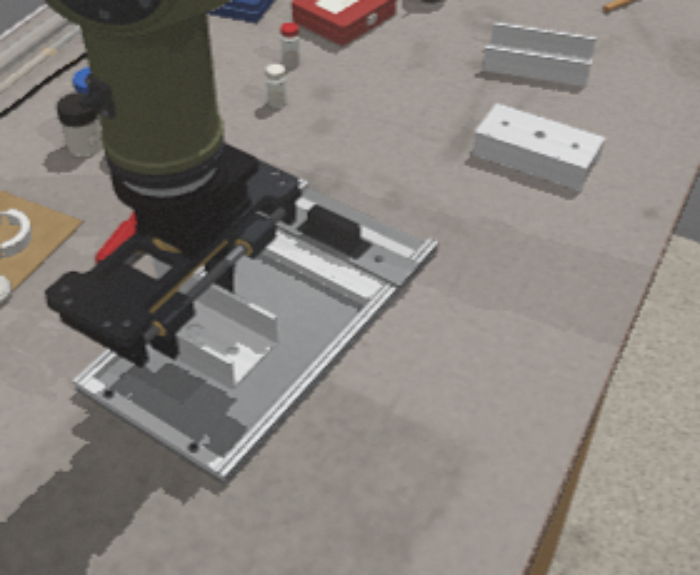

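The channel is held level over the tray (about 230,335 in the crop), parallel to the fence and clear of the rails. I'll lower and release it.

Emit:
{"op": "jog_arm", "data": {
  "rows": [
    [0.6,0,0,0.02,0,0,0],
    [0.6,0,0,0.025,0,0,0],
    [0.6,0,0,0.02,0,0,0],
    [0.6,0,0,0.01,0,0,0],
    [0.6,0,0,0.0045,0,0,0],
    [0.6,0,0,0,0,0,0],
    [0.2,0,0,0,0,0,0],
    [0.2,0,0,0,0,0,0],
    [0.2,0,0,0,0,0,0],
    [0.2,0,0,0,0,0,0]
  ]
}}

```text
time_s: 7.27
tool_pos: [0.5794, 0.2347, 0.205]
tool_rot: [179.9, -0.0, 83.4]
force: [0.3, -0.6, -1.0]
grip_width: 0.0681
```

Emit:
{"op": "jog_arm", "data": {
  "rows": [
    [0.2,0,0,0,0,0,0],
    [0.2,0,0,-0.02,0,0,0],
    [0.2,0,0,-0.03,0,0,0],
    [0,0,0,-0.03,0,0,0]
  ]
}}

```text
time_s: 7.6
tool_pos: [0.5785, 0.2346, 0.2843]
tool_rot: [-179.9, 0.1, 83.4]
force: [1.1, 0.1, 0.7]
grip_width: 0.0719
```

```bash
python3 - <<'E'
from h import *
go(.5009,-.3447,.28,101.6)
E
```

```text
t 7.6 turn z -18.2 shift [-0.5519 -0.1925  0.0043] rot [-1.7989e+02  9.0000e-02  8.3400e+01]
```

Emit:
{"op": "jog_arm", "data": {
  "rows": [
    [0,0,0,0,0,0,-6.07],
    [0,0,0,0,0,0,-6.07],
    [0,0,0,0,0,0,-6.06],
    [0,-0.02,-0.007,0,0,0,0],
    [0,-0.035,-0.0122,0,0,0,0],
    [0,-0.035,-0.0122,0,0,0,0],
    [0,-0.035,-0.0122,0,0,0,0],
    [0,-0.035,-0.0122,0,0,0,0],
    [0,-0.035,-0.0122,0,0,0,0],
    [0,-0.035,-0.0122,0,0,0,0],
    [0,-0.035,-0.0122,0,0,0,0],
    [0,-0.035,-0.0122,0,0,0,0]
  ]
}}

```text
time_s: 8.6
tool_pos: [0.5363, -0.0818, 0.2846]
tool_rot: [179.9, -0.0, 101.6]
force: [1.3, 0.3, -1.4]
grip_width: 0.0872
```

Emit:
{"op": "jog_arm", "data": {
  "rows": [
    [0,-0.035,-0.0122,0,0,0,0],
    [0,-0.035,-0.0122,0,0,0,0],
    [0,-0.035,-0.0122,0,0,0,0],
    [0,-0.035,-0.0122,0,0,0,0],
    [0,-0.035,-0.0122,0,0,0,0],
    [0,-0.035,-0.0122,0,0,0,0],
    [0,-0.035,-0.0122,0,0,0,0],
    [0,0,0,0,0,0,0],
    [0,0,0,0,0,0,0]
  ]
}}

```text
time_s: 9.35
tool_pos: [0.501, -0.3403, 0.2844]
tool_rot: [-180.0, 0.1, 101.3]
force: [0.2, 0.3, -0.4]
grip_width: 0.0871
```

```bash
python3 - <<'E'
from h import *
go(.5009,-.3447,.194,101.6)
im,d=cams.read_camera('side'); P=cloud('side',d)
m=((P[...,2]>.03)&(P[...,2]<.055)&(P[...,0]>.45)&(P[...,0]<.7)&(P[...,1]>-.05)&(P[...,1]<.35)).astype(np.uint8)
k,L,s,c=cv2.connectedComponentsWithStats(m)
for i in range(1,k):
    if s[i,4]>15:
        q=P[L==i]; r=cv2.minAreaRect((q[:,:2]*1000).astype(np.float32)); print(c[i].round(),s[i,4],np.round(r[0],1),np.round(r[1],1),round(r[2],1),np.percentile(q[:,2],[5,50,95]).round(3))
E
```

```text
t 9.35 turn z -0.33 shift [-0.0043 -0.001   0.0904] rot [-1.7997e+02  8.0000e-02  1.0127e+02]
[284. 251.] 182 [556.1  47. ] [62.  20.4] 2.3 [0.031 0.044 0.054]
[239. 300.] 306 [576.8 207.2] [  6.5 121.4] 83.2 [0.031 0.042 0.049]
[223. 318.] 306 [581.4 258.7] [  5.9 119.4] 83.2 [0.031 0.043 0.049]
```

Emit:
{"op": "jog_arm", "data": {
  "rows": [
    [0,-0.004,-0.001,0.01,0,0,-0.3],
    [0,0,0,0.02,0,0,0],
    [0,0,0,0.025,0,0,0],
    [0,0,0,0.02,0,0,0],
    [0,0,0,0.011,0,0,0],
    [0,0,0,0.0045,0,0,0],
    [0.6,0,0,0,0,0,0],
    [0.6,0,0,0,0,0,0],
    [0.6,0,0,0,0,0,0],
    [0.6,0,0,0,0,0,0],
    [0.6,0,0,0,0,0,0],
    [0.6,0,0,0,0,0,0]
  ]
}}

```text
time_s: 10.4
tool_pos: [0.5026, -0.3421, 0.1948]
tool_rot: [179.9, 0.1, 101.9]
force: [-0.8, -0.3, 2.0]
grip_width: 0.0555
```

Emit:
{"op": "jog_arm", "data": {
  "rows": [
    [0.6,0,0,0,0,0,0],
    [0.6,0,0,0,0,0,0],
    [0.6,0,0,-0.01,0,0,0],
    [0.6,0,0,-0.02,0,0,0],
    [0.6,0,0,-0.03,0,0,0],
    [0.6,0,0,-0.03,0,0,0]
  ]
}}

```text
time_s: 10.9
tool_pos: [0.5014, -0.3405, 0.2836]
tool_rot: [-179.8, -0.2, 101.9]
force: [0.6, -0.7, -1.9]
grip_width: 0.0561
```

```bash
python3 - <<'E'
from h import *
go(.5716,.148,.284,83.4)
E
```

```text
t 10.9 turn z 18.49 shift [ 4.934e-01  1.360e-02 -4.000e-04] rot [-179.81   -0.18  101.89]
```

Emit:
{"op": "jog_arm", "data": {
  "rows": [
    [0.6,0,0,0,0,0,6.16],
    [0.6,0,0,0,0,0,6.16],
    [0.6,0,0,0,0,0,6.16],
    [0.6,0.02,0.0006,0,0,0,0],
    [0.6,0.035,0.001,0,0,0,0],
    [0.6,0.035,0.001,0,0,0,0],
    [0.6,0.035,0.001,0,0,0,0],
    [0.6,0.035,0.001,0,0,0,0],
    [0.6,0.035,0.001,0,0,0,0],
    [0.6,0.035,0.001,0,0,0,0],
    [0.6,0.035,0.001,0,0,0,0],
    [0.6,0.035,0.001,0,0,0,0]
  ]
}}

```text
time_s: 11.9
tool_pos: [0.5445, -0.0424, 0.2837]
tool_rot: [-179.9, -0.0, 83.4]
force: [1.4, 0.4, -2.1]
grip_width: 0.0559
```

Emit:
{"op": "jog_arm", "data": {
  "rows": [
    [0.6,0.035,0.001,0,0,0,0],
    [0.6,0.035,0.001,0,0,0,0],
    [0.6,0.035,0.001,0,0,0,0],
    [0.6,0.035,0.001,0,0,0,0],
    [0.6,0.035,0.001,0,0,0,0],
    [0.6,0.018,0.001,0,0,0,0],
    [0.6,0,0,0,0,0,0],
    [0.6,0,0,0,0,0,0]
  ]
}}

```text
time_s: 12.57
tool_pos: [0.5726, 0.1482, 0.2832]
tool_rot: [-179.9, 0.1, 83.6]
force: [-0.8, -0.9, -2.4]
grip_width: 0.0555
```

```bash
python3 - <<'E'
from h import *
go(.571,.148,.204,83.3)
E
```

```text
t 12.57 turn z 0.3 shift [-0.0004 -0.0015  0.0792] rot [-1.7988e+02  6.0000e-02  8.3600e+01]
```

Emit:
{"op": "jog_arm", "data": {
  "rows": [
    [0.6,0,-0.001,0.02,0,0,0.2],
    [0.6,0,0,0.025,0,0,0],
    [0.6,0,0,0.02,0,0,0],
    [0.6,0,0,0.01,0,0,0],
    [0.6,0,0,0.0042,0,0,0],
    [0.6,0,0,0,0,0,0],
    [0.25,0,0,0,0,0,0],
    [0.25,0,0,0,0,0,0],
    [0.25,0,0,0,0,0,0],
    [0.25,0,0,0,0,0,0],
    [0.25,0,0,0,0,0,0]
  ]
}}

```text
time_s: 13.48
tool_pos: [0.5725, 0.1468, 0.2049]
tool_rot: [180.0, -0.0, 83.2]
force: [-0.8, 0.1, -0.3]
grip_width: 0.0649
```

Emit:
{"op": "jog_arm", "data": {
  "rows": [
    [0.25,0,0,-0.02,0,0,0],
    [0.25,0,0,-0.03,0,0,0],
    [0.5,0,0,-0.03,0,0,0]
  ]
}}

```text
time_s: 13.73
tool_pos: [0.5718, 0.1466, 0.2846]
tool_rot: [-179.9, 0.1, 83.2]
force: [0.9, 0.4, 0.9]
grip_width: 0.063
```

```bash
python3 - <<'E'
from h import *
go(.560,.0445,.212,83.3)
E
```

```text
t 13.73 turn z -0.09 shift [-0.1028  0.0002  0.0726] rot [-1.7988e+02  8.0000e-02  8.3210e+01]
```

Emit:
{"op": "jog_arm", "data": {
  "rows": [
    [0.45,-0.033,0,0,0,0,0],
    [0.45,-0.035,0,0,0,0,0],
    [0.45,-0.035,0,0,0,0,0],
    [0.45,0,0,0.01,0,0,0],
    [0.45,0,0,0.025,0,0,0],
    [0.45,0,0,0.025,0,0,0],
    [0.45,0,0,0.0115,0,0,0],
    [0.9,0,0,0,0,0,0],
    [0.9,0,0,0,0,0,0],
    [0.9,0,0,0,0,0,0],
    [0.9,0,0,0,0,0,0],
    [0.9,0,0,0,0,0,0]
  ]
}}

```text
time_s: 14.73
tool_pos: [0.5608, 0.0446, 0.2144]
tool_rot: [179.9, -0.1, 83.2]
force: [0.9, 0.8, 0.3]
grip_width: 0.0222
```

```bash
python3 - <<'E'
from h import *
go(.560,.0445,.213,83.3); o=status.get_obs(); print(o['tool_pos'],o['grip_width'],o['force'])
im,d=cams.read_camera('side'); cv2.imwrite('pics/s2.png',cv2.resize(im[150:400,150:430,::-1],None,fx=2.5,fy=2.3))
E
```

```text
t 14.73 turn z -0.08 shift [-0.0002 -0.0008  0.0014] rot [ 1.7987e+02 -5.0000e-02  8.3220e+01]
[0.56081372 0.04460792 0.21435977] 0.02217312475878929 [0.88185777 0.78941043 0.28415587]
```

View pics/s2.png

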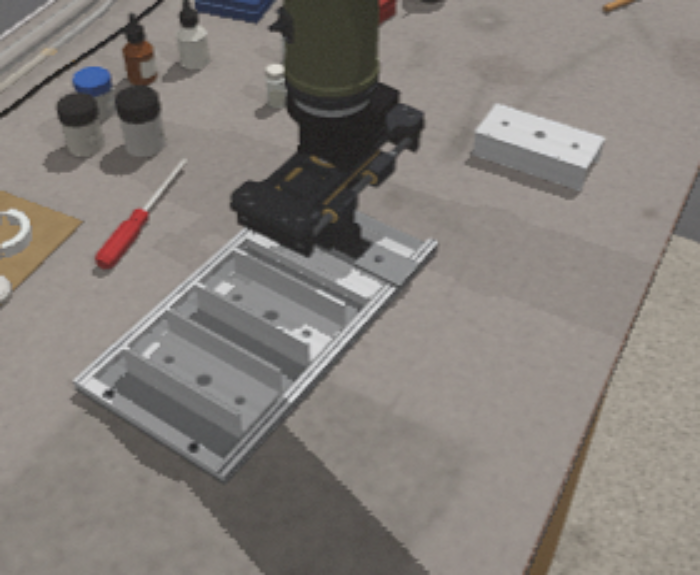

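Both channels lie flat and parallel between the rails (around 285,300 and 210,375 in the crop), and the gripper is on the stop's bar. I'll push the stop along.

Emit:
{"op": "jog_arm", "data": {
  "rows": [
    [0.9,0,0,0,0,0,0],
    [0.9,0,0,0,0,0,0],
    [0.9,0.004,0,0,0,0,0],
    [0.9,0.008,0,0,0,0,0],
    [0.9,0.008,0,0,0,0,0],
    [0.9,0.008,0,0,0,0,0],
    [0.9,0.008,0,0,0,0,0],
    [0.9,0.008,0,0,0,0,0],
    [0.9,0.008,0,0,0,0,0],
    [0.9,0.008,0,0,0,0,0],
    [0.9,0.008,0,0,0,0,0],
    [0.9,0.006,0,0,0,0,0]
  ]
}}

```text
time_s: 15.78
tool_pos: [0.5698, 0.1168, 0.2141]
tool_rot: [179.9, 0.1, 83.1]
force: [1.1, -5.7, 5.6]
grip_width: 0.0159
```

Emit:
{"op": "jog_arm", "data": {
  "rows": [
    [0.9,0.003,0,0,0,0,0],
    [0.9,0.002,0,0,0,0,0],
    [0.9,0,0,0,0,0,0],
    [0.9,0,0,0,0,0,0]
  ]
}}

```text
time_s: 16.12
tool_pos: [0.5704, 0.1218, 0.2141]
tool_rot: [179.9, 0.0, 83.1]
force: [0.7, -2.9, 5.0]
grip_width: 0.0159
```

Emit:
{"op": "jog_arm", "data": {
  "rows": [
    [0.9,0.002,0,0,0,0,0],
    [0.9,0.002,0,0,0,0,0],
    [0.9,0,0,0,0,0,0],
    [0.9,0,0,0,0,0,0]
  ]
}}

```text
time_s: 16.45
tool_pos: [0.5709, 0.1254, 0.2141]
tool_rot: [179.9, 0.1, 83.1]
force: [0.4, -4.0, 5.6]
grip_width: 0.0156
```

Emit:
{"op": "jog_arm", "data": {
  "rows": [
    [0.9,0.002,0,0,0,0,0],
    [0.9,0.0015,0,0,0,0,0],
    [0.9,0,0,0,0,0,0]
  ]
}}

```text
time_s: 16.7
tool_pos: [0.5713, 0.1285, 0.2141]
tool_rot: [179.9, 0.1, 83.1]
force: [1.1, -4.7, 6.0]
grip_width: 0.0159
```

Emit:
{"op": "jog_arm", "data": {
  "rows": [
    [0.9,0.0015,0,0,0,0,0],
    [0.9,0.001,0,0,0,0,0],
    [0.9,0,0,0,0,0,0]
  ]
}}

```text
time_s: 16.95
tool_pos: [0.5715, 0.129, 0.2141]
tool_rot: [179.9, 0.3, 83.0]
force: [-1.4, -8.4, 6.9]
grip_width: 0.0158
```

Emit:
{"op": "jog_arm", "data": {
  "rows": [
    [0.9,0.002,0,0,0,0,0],
    [0.9,0.001,0,0,0,0,0],
    [0.9,0,0,0,0,0,0]
  ]
}}

```text
time_s: 17.2
tool_pos: [0.5718, 0.1295, 0.2141]
tool_rot: [180.0, 0.5, 82.9]
force: [-2.6, -13.5, 10.5]
grip_width: 0.0157
```

Emit:
{"op": "jog_arm", "data": {
  "rows": [
    [0.9,-0.003,0,0,0,0,0],
    [0.55,0,0,0,0,0,0],
    [0.55,0,0,0,0,0,0],
    [0.55,0,0,0,0,0,0],
    [0.45,0,0,-0.03,0,0,0],
    [0,0,0,-0.04,0,0,0]
  ]
}}

```text
time_s: 17.7
tool_pos: [0.5684, 0.134, 0.2797]
tool_rot: [-179.5, 0.2, 83.3]
force: [0.1, 0.4, 0.4]
grip_width: 0.0412
```

```bash
python3 - <<'E'
from h import *
go(.442,-.181,.284,88.5)
E
```

```text
t 17.7 turn z -5.19 shift [-0.3182 -0.1181 -0.0043] rot [-179.52    0.2    83.31]
```

Emit:
{"op": "jog_arm", "data": {
  "rows": [
    [0,0,0,0,0,0,-5.19],
    [0,-0.018,-0.007,0,0,0,0],
    [0,-0.035,-0.013,0,0,0,0],
    [0,-0.035,-0.013,0,0,0,0],
    [0,-0.035,-0.013,0,0,0,0],
    [0,-0.035,-0.013,0,0,0,0],
    [0,-0.035,-0.013,0,0,0,0],
    [0,-0.035,-0.013,0,0,0,0],
    [0,-0.035,-0.013,0,0,0,0],
    [0,-0.035,-0.013,0,0,0,0],
    [0,-0.02,-0.007,0,0,0,0],
    [0,0,0,0,0,0,0]
  ]
}}

```text
time_s: 18.7
tool_pos: [0.4418, -0.1857, 0.2832]
tool_rot: [-180.0, 0.0, 88.0]
force: [0.3, 0.1, 0.4]
grip_width: 0.0872
```

```bash
python3 - <<'E'
from h import *
go(.442,-.181,.194,88.5)
im,d=cams.read_camera('side'); P=cloud('side',d)
cv2.imwrite('pics/s3.png',cv2.resize(im[150:400,150:430,::-1],None,fx=2.5,fy=2.3))
m=((P[...,2]>.03)&(P[...,2]<.065)&(P[...,0]>.45)&(P[...,0]<.7)&(P[...,1]>-.05)&(P[...,1]<.35)).astype(np.uint8)
k,L,s,c=cv2.connectedComponentsWithStats(m)
for i in range(1,k):
    if s[i,4]>15:
        q=P[L==i]; r=cv2.minAreaRect((q[:,:2]*1000).astype(np.float32)); print(c[i].round(),s[i,4],np.round(r[0],1),np.round(r[1],1),round(r[2],1),np.percentile(q[:,2],[5,50,95]).round(3))
print(landmark_of('side','tray_fence'),landmark_of('side','stop_grip'))
E
```

```text
t 18.7 turn z -0.48 shift [0.0047 0.0001 0.0892] rot [-1.800e+02  2.000e-02  8.802e+01]
[260. 273.] 307 [568.6 131. ] [19.2 65.4] 82.3 [0.031 0.053 0.058]
[249. 290.] 299 [569.7 176.6] [  6.9 119.8] 82.9 [0.032 0.042 0.049]
[233. 308.] 418 [577.4 230.4] [ 11.2 122.2] 83.4 [0.032 0.045 0.049]
[214. 326.] 303 [585.5 283.8] [  5.5 119.6] 82.5 [0.031 0.044 0.049]
[{'position': [332.2, 211.6], 'conf': 0.85}] [{'position': [272.6, 262.2], 'conf': 0.87}]
```

View pics/s3.png

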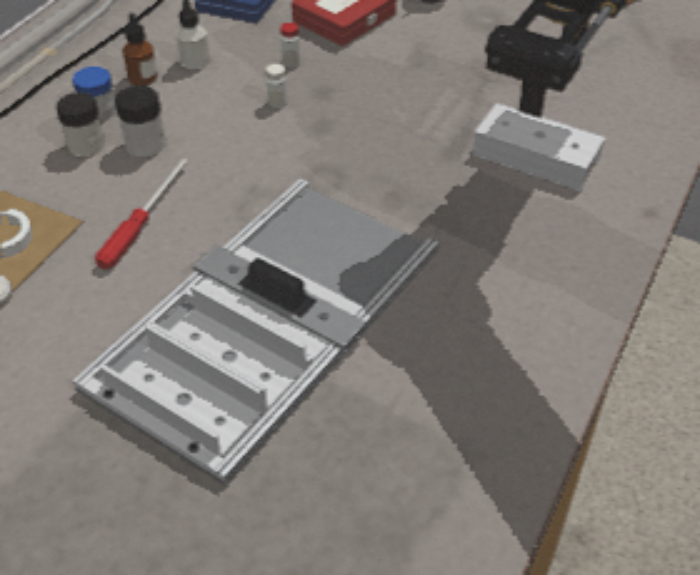

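The stop has closed both channels up against the fence, with the neighbouring legs touching around (205,360) in the crop. Next is the cover channel, which I'll grip 20 mm deep.

Emit:
{"op": "jog_arm", "data": {
  "rows": [
    [0,0.0045,0,0.01,0,0,-0.5],
    [0,0,0,0.02,0,0,0],
    [0,0,0,0.025,0,0,0],
    [0,0,0,0.02,0,0,0],
    [0,0,0,0.0102,0,0,0],
    [0.6,0,0,0,0,0,0],
    [0.6,0,0,0,0,0,0],
    [0.6,0,0,0,0,0,0],
    [0.6,0,0,0,0,0,0],
    [0.6,0,0,0,0,0,0],
    [0.6,0,0,0,0,0,0],
    [0.6,0,0,0,0,0,0]
  ]
}}

```text
time_s: 19.85
tool_pos: [0.4446, -0.1778, 0.1989]
tool_rot: [179.9, 0.0, 88.9]
force: [0.4, -1.4, 5.2]
grip_width: 0.0559
```

Emit:
{"op": "jog_arm", "data": {
  "rows": [
    [0.6,0,0,0,0,0,0],
    [0.6,0,0,0,0,0,0],
    [0.6,0,0,-0.01,0,0,0],
    [0.6,0,0,-0.02,0,0,0],
    [0.6,0,0,-0.03,0,0,0],
    [0.6,0,0,-0.03,0,0,0]
  ]
}}

```text
time_s: 20.35
tool_pos: [0.4429, -0.1769, 0.2883]
tool_rot: [-179.8, -0.0, 88.9]
force: [0.9, 0.9, -1.5]
grip_width: 0.056
```

```bash
python3 - <<'E'
from h import *
go(.5775,.2305,.288,83.1)
E
```

```text
t 20.35 turn z 5.77 shift [4.206e-01 8.460e-02 3.000e-04] rot [-1.7981e+02 -3.0000e-02  8.8870e+01]
```

Emit:
{"op": "jog_arm", "data": {
  "rows": [
    [0.6,0,0,0,0,0,5.77],
    [0.6,0.018,0.0036,0,0,0,0],
    [0.6,0.035,0.007,0,0,0,0],
    [0.6,0.035,0.007,0,0,0,0],
    [0.6,0.035,0.007,0,0,0,0],
    [0.6,0.035,0.007,0,0,0,0],
    [0.6,0.035,0.007,0,0,0,0],
    [0.6,0.035,0.007,0,0,0,0],
    [0.6,0.035,0.007,0,0,0,0],
    [0.6,0.035,0.007,0,0,0,0],
    [0.6,0.035,0.007,0,0,0,0],
    [0.6,0.035,0.007,0,0,0,0]
  ]
}}

```text
time_s: 21.35
tool_pos: [0.5607, 0.1812, 0.2879]
tool_rot: [-179.9, 0.0, 83.1]
force: [1.0, -1.1, -1.7]
grip_width: 0.0557
```

Emit:
{"op": "jog_arm", "data": {
  "rows": [
    [0.6,0.035,0.007,0,0,0,0],
    [0.6,0.018,0.0036,0,0,0,0],
    [0.6,0,0,0,0,0,0],
    [0.6,0,0,0,0,0,0]
  ]
}}

```text
time_s: 21.68
tool_pos: [0.5772, 0.2322, 0.2874]
tool_rot: [-179.9, 0.1, 83.3]
force: [-0.3, -0.2, -1.5]
grip_width: 0.0555
```

```bash
python3 - <<'E'
from h import *
go(.5775,.2305,.213,83.1)
E
```

```text
t 21.68 turn z 0.19 shift [-0.0017  0.0005  0.0744] rot [-1.7991e+02  7.0000e-02  8.3290e+01]
```

Emit:
{"op": "jog_arm", "data": {
  "rows": [
    [0.6,-0.0017,0.0005,0.015,0,0,0.2],
    [0.6,0,0,0.02,0,0,0],
    [0.6,0,0,0.015,0,0,0],
    [0.6,0,0,0.01,0,0,0],
    [0.6,0,0,0.008,0,0,0],
    [0.6,0,0,0.005,0,0,0],
    [0.6,0,0,0.0014,0,0,0],
    [0.6,0,0,0,0,0,0]
  ]
}}

```text
time_s: 22.35
tool_pos: [0.5783, 0.2287, 0.2137]
tool_rot: [180.0, -0.0, 82.9]
force: [0.5, 0.4, -1.2]
grip_width: 0.0559
```

Emit:
{"op": "jog_arm", "data": {
  "rows": [
    [0.6,0,0,0.0008,0,0,0],
    [0.27,0,0,0,0,0,0],
    [0.27,0,0,0,0,0,0],
    [0.27,0,0,0,0,0,0],
    [0.27,0,0,0,0,0,0]
  ]
}}

```text
time_s: 22.77
tool_pos: [0.5784, 0.2291, 0.2132]
tool_rot: [180.0, -0.0, 82.9]
force: [-0.3, 0.5, 0.2]
grip_width: 0.0635
```

Emit:
{"op": "jog_arm", "data": {
  "rows": [
    [0.27,0,0,-0.01,0,0,0],
    [0.27,0,0,-0.02,0,0,0],
    [0.27,0,0,-0.035,0,0,0],
    [0.27,-0.035,0,-0.02,0,0,0],
    [0.27,-0.04,0,0,0,0,0],
    [0.27,-0.04,0,0,0,0,0],
    [0.27,-0.04,0,0,0,0,0],
    [0.27,-0.04,0,0,0,0,0],
    [0.27,-0.04,0,0,0,0,0],
    [0.27,0,0,0,0,0,0]
  ]
}}

```text
time_s: 23.6
tool_pos: [0.548, -0.0144, 0.2992]
tool_rot: [179.9, 0.2, 82.2]
force: [0.3, -0.5, 0.2]
grip_width: 0.0639
```

```bash
python3 - <<'E'
from h import *
im,d=cams.read_camera('side'); P=cloud('side',d)
cv2.imwrite('pics/s4.png',cv2.resize(im[150:400,150:430,::-1],None,fx=2.5,fy=2.3))
y=np.radians(-6.8);c,s=np.cos(y),np.sin(y)
U=(P[...,:2]-[.571,.143])@np.array([[c,-s],[s,c]])
for z0,z1 in((.03,.047),(.047,.07)):
  m=((P[...,2]>z0)&(P[...,2]<z1)&(abs(U[...,0])<.09)&(abs(U[...,1])<.15)).astype(np.uint8)
  k,L,st,ce=cv2.connectedComponentsWithStats(m)
  for i in range(1,k):
    if st[i,4]>15:
        q=U[L==i]; r=cv2.minAreaRect((q*1000).astype(np.float32)); print('local',st[i,4],np.round(r[0],1),np.round(r[1],1),round(r[2],1),np.percentile(P[L==i][:,2],[5,50,95]).round(4))
t=(abs(U[...,0])<.05)&(U[...,1]>.066)&(U[...,1]<.11)&(P[...,2]>.04); A=np.c_[U[t],np.ones(t.sum())]; print('plane',np.linalg.lstsq(A,P[t][:,2],rcond=None)[0].round(4))
E
```

```text
local 115 [  2.5 -10.6] [61.6 18.1] 6.3 [0.0303 0.038  0.046 ]
local 244 [-4.3 33.4] [  5.8 121.3] 89.5 [0.0311 0.0399 0.0464]
local 209 [ -7.8 113.6] [120.9   4.2] 0.2 [0.0308 0.0386 0.046 ]
local 234 [ -2.3 141.4] [  5.4 120.1] 89.6 [0.0312 0.0398 0.0467]
local 190 [  0.5 -13.9] [17.3 54.8] 88.0 [0.0481 0.0553 0.0582]
local 1461 [-5.9 86.4] [ 57.5 124.2] 89.7 [0.0488 0.0513 0.0534]
local 25 [-16.7  33.9] [ 4.1 45.9] 88.4 [0.0471 0.048  0.0496]
local 23 [ 39.7 140.9] [ 3.1 35.3] 89.5 [0.0472 0.0476 0.0489]
local 17 [-25.3 142. ] [23.7  3.5] 3.7 [0.0471 0.048  0.0491]
plane [ 0.0035 -0.0004  0.0513]
```

View pics/s4.png

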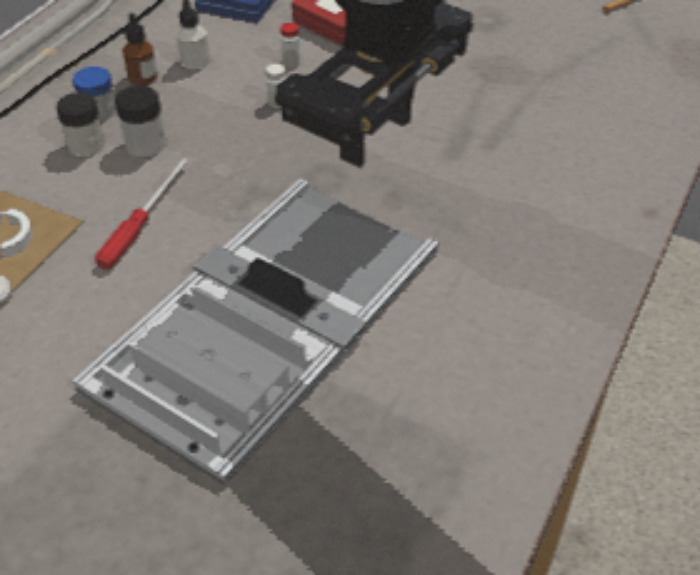

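```bash
python3 -c "
from h import *
print(env.sign_off())"
```

```text
the job is handed in; nothing more can be done
None
```

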